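# Take the heating block out of the dry-block heater

## Robot

A 6-joint arm with a two-finger parallel gripper is mounted at the origin on a cart in front of the work surface, level with it; the furniture and walls round the work are solid. World frame = base frame: x ahead of the robot, y to its left, z up, the work surface at z = 0. Lengths are in mm, angles in rad, forces in N, time in s.
With the tool pointing down it reaches from about 350 to 775 mm from the base axis. Payload 7.3 kg.
Tool frame: the origin (TCP) lies at the very end of the fingers, on their centre line; the grasp point (between the pads) lies 19 mm behind it; z points along the fingers, y is the line along which they close (so a half turn about z gives the same grasp; the last joint's range is limited). The gripper opens to 92 mm and grips with 3 to 60 N. Pads are 19 mm wide; open, the fingers measure 130 mm over their backs; the gripper's body (75 mm by 190 mm) begins 47 mm behind the grasp point.
Start: joints at [1.03, 0.342, 1.524, -0, 1.275, -0.146], TCP at [201.916, 484.642, 198.841] pointing down, gripper open.
Joint ranges: [-2.53, 2.53], [-0.77, 2.02], [0.04, 2.7], [-1, 4.14], [0.28, 2.66], [-3.11, 3.11]. Speed limits (rad/s): [2.57, 2.57, 3.14, 3.14, 3.14, 3.14].

## Interface

Orientations are given as [roll, pitch, yaw] about the fixed x, y, z axes, in that order (R = Rz(yaw) Ry(pitch) Rx(roll)).
In Python, from plant import get_obs, vision, workorder gives the robot as it stands.
- The arm moves only by the shell command python3 -m pendant 'ROWS' [OPENING]. ROWS is a JSON object of lists of equal length, an entry for each row: "dp": the shift along the tool's x, y, z in m, a list of three; "rotation": the turn, a rotation vector about the tool's x, y, z in rad, a list of three. A call has 1 to 8 rows; each row is the pose to reach, as a shift and turn from the pose commanded when the call began, along the tool's axes at that moment; what a row does not reach only later rows make up. A row lasts 1/8 s, in which the tool goes at most 62.5 mm and 10.7 degrees, less where a joint would pass 70% of its speed; a pose out of reach is approached as far as the arm can. A call with a gripper value outside its range is refused whole. OPENING is the finger opening in m, from 0 to 0.0918, set as the call begins (- or left out, the last holds). The fingers move at their own pace and stop on an object; the grip force is fixed at half the most. Time passes only in rows, so rows that repeat a pose let the fingers close. It gives the time, the measured TCP pose, the force, the opening and the grip force at its end, in the units of the state.
- get_obs(): the state, without advancing time (a new reading comes with each control period).
- vision.capture(name): name is "scene" or "top" or "wrist"; returns a dict with "pixels" (400x640x3 uint8, red, green, blue), "vfov" (degrees; the focal length in pixels is half the picture's height over the tangent of half this angle, whatever the lens; pixels are square), "cx", "cy" (the principal point, pixels), "dist" ([k1, k2, p1, p2, k3] as OpenCV has them; the pictures are not rectified), "pose" (4x4, takes a point from camera to world coordinates); the wrist camera has in their place "T_tool_cam" (4x4, takes a point from camera to tool coordinates, whose origin is the TCP and whose axes are the flange's). Camera axes: x right, y up, looking along -z (the intrinsics and any distortion apply to the point x, -y, -z); pixel columns grow to the right and rows downward; lengths in mm; the calibration is good to about 2 mm. A picture is of the moment at which its call begins: read the wrist's pose just before it. There is no depth.
- workorder.close_job(): hands the job in; it is judged then, once.
The state is a dict: "time": time; "joint_positions": joint angles; "dq": joint speeds; "tau": joint torques, N m; "tool_pos": TCP position; "tcp_rot": TCP orientation; "contact_force": force on the tool from outside, world axes, zero at the start; "moment": the same for the moment, N m; "grip_width": finger opening in mm; "finger_force": force on a finger pad.
Only numpy, scipy, OpenCV 4.12 (cv2) and the standard library are available. Lean on these libraries where they do the work, as an engineer would, in place of code of your own. Each camera call takes 0.05 s, during which the arm holds its last target. There are 200 camera calls.

## Task

Slide both orange-tabbed retainers of the block heater fully outward, then lift the aluminium block straight up out of its well by its black blade and set it down gently, upright, in the middle of the cork pad and square to the pad's edges. Leave the retainers pulled out, let go of the block, and do not disturb the specimen jar, the dropper bottle or the computer mouse.

Things in the scene. Friction and masses are not known exactly. Their poses are not given: they have to be found in the camera images.
- heater: White dry-block heater, fixed to the worktop, 110 (x) x 260 (y) x 75 mm high; origin at the centre of its underside, z up, front panel with display faces its -x. In its top, centred, is a well 74 x 94 mm, 45 mm deep, open upward. A steel retainer lies on the top to the left (+y) and right (-y) of the well, between two guide bars 8 mm high.
- block: Loose aluminium heating block, 70 (x) x 90 (y) x 45 mm high, about 0.45 kg (0.3 to 0.6), with a black upright blade on the middle of its top. Origin at the centre of its underside, z up. At the start it sits in the heater's well (2 mm clear all round, top flush with the heater's top, axes along the heater's), with the tongues of the retainers over it.
- block_blade (a point): Point inside the black lifting blade, on the block's axis, 67 mm above its underside (22 mm above the aluminium top). The blade is 12 mm thick along the block's x, 40 mm long along its y, and stands from 45 to 85 mm above the underside; grip it across its thickness. It is the only part of the seated block that can be gripped.
- left_retainer (a joint): Travel in m of the left (+y) retainer, which slides along the heater's +y: 0 = in, its tongue 12 mm over the block; 0.024 = fully out, at its stop, block free (the tongue is clear of the block from 0.013). Starts at 0 to 0.004. About 1.5 N of friction; stays where it is left.
- right_retainer (a joint): The same for the right (-y) retainer, which slides along the heater's -y.
- left_tab (a point): Centre of the left retainer's orange finger tab, an upright tab 30 (along heater x) x 12 (along heater y) x 28 mm high, from 6 to 34 mm above the heater's top (this point is 20 mm above it); 82 mm from the heater's middle when the joint is 0. It moves with the retainer.
- right_tab (a point): The same for the right retainer's tab.
- cork_pad: Square cork pad, 144 x 144 mm, 10 mm thick, fixed to the worktop; origin at the centre of its underside, x and y along its edges, z up. Heater and pad may change sides.
- specimen_jar: Bystander: loose jar with red screw lid, 66 mm across, 59 mm high, standing behind the heater; origin at the centre of its underside. Leave alone.
- stain_bottle: Bystander: loose dark brown dropper bottle with black top, 38 mm across, 118 mm high, standing behind the pad; origin at the centre of its underside. Leave alone.
- mouse: Bystander: loose black computer mouse, 106 x 60 x 40 mm, lying at the left; origin at the centre of its underside. Leave alone. (Above the back of the worktop, from x = 0.57 m, are a shelf with hooks, above z = 0.47 m, and a tube hanging near y = 0.13 m: a wrist swung far out hits them, so cross over near the robot.)

How it is judged:
By the outcome, as a careful person would: the job done as asked, in the order asked, and still so for the second after the job is handed in, with the robot touching nothing.
It also fails if it takes over 61 s, if anything falls off the work surface, if the arm or the gripper's body presses on something with over 40 N, if the wrist force passes 120 N, or if a joint passes its speed limit or range.

## Working session

There is one attempt and no reset: what is moved stays moved. The work goes in short steps, Python scripts to look and compute and a shell command to move; the robot and the scene stay as the last step left them, time stands still between calls to the robot, and variables do not carry over. Pictures are saved under pics/ and viewed, at most 10 in all, crops included, and the job is handed in when it is done.

```bash
mkdir -p pics; ls
python3 - <<'E'
from plant import get_obs, vision
import cv2, numpy as np, json
o=get_obs(); print({k:o[k] for k in('time','tool_pos','tcp_rot','contact_force','grip_width')})
for n in('scene','top'):
    c=vision.capture(n); cv2.imwrite(f'pics/{n}0.png',c['pixels'][:,:,::-1])
    c['pixels']=None; print(n,{k:(np.round(v,4).tolist() if v is not None else 0) for k,v in c.items() if k!='pixels'})
    np.save
E
```

```text
pics
{'time': 0.0, 'tool_pos': array([201.66267726, 484.22152992, 198.13171329]), 'tcp_rot': array([-3.14003069e+00, -2.41057759e-04,  2.74680598e+00]), 'contact_force': array([-0.19680178,  0.43356498,  0.95802279]), 'grip_width': 91.74087785339746}
scene {'vfov': 44.5594, 'cx': 324.5184, 'cy': 201.9132, 'dist': [-0.1069, 0.0, 0.0, 0.0, 0.0], 'pose': [[0.5959, 0.3348, -0.7299, -346.8759], [-0.803, 0.2471, -0.5423, -682.8454], [-0.0012, 0.9093, 0.4161, 566.0138], [0.0, 0.0, 0.0, 1.0]]}
top {'vfov': 57.6143, 'cx': 322.9289, 'cy': 200.1643, 'dist': [-0.0738, 0.0, 0.0, 0.0, 0.0], 'pose': [[-0.0165, 0.9944, -0.1043, 441.8919], [-0.9999, -0.0164, 0.0018, -41.0188], [0.0, 0.1043, 0.9945, 974.5947], [0.0, 0.0, 0.0, 1.0]]}
```

View pics/scene0.png

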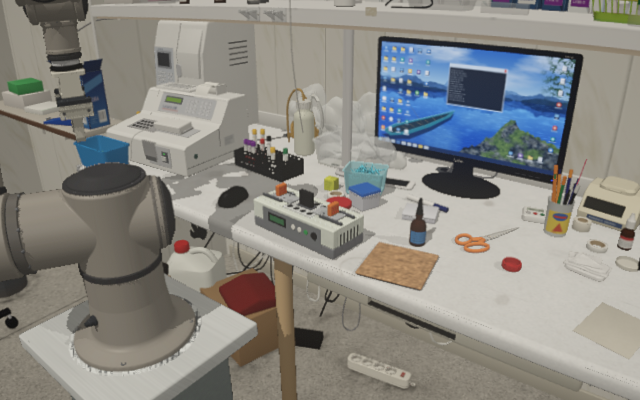

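View pics/top0.png

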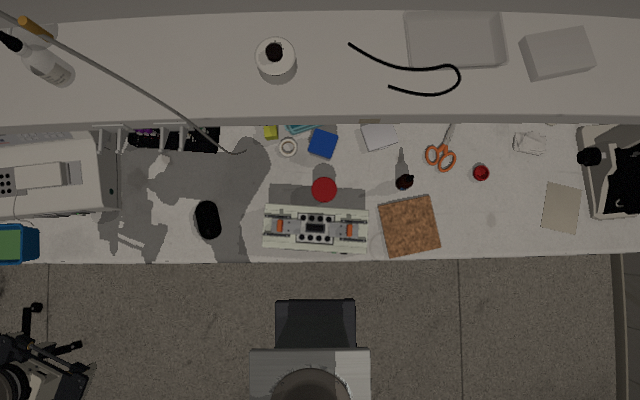

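The scene view shows the heater with its orange tabs near (280,188) and (333,210), and the pad near (399,265). In the top view the heater is at (316,229), the pad at (409,226), the jar lid at (324,189), the bottle at (404,182) and the mouse at (207,220). I'll get rough coordinates from the top camera, then use the wrist camera to refine them.

```bash
cat > h.py <<'E'
from plant import get_obs, vision
import cv2, numpy as np
from scipy.spatial.transform import Rotation as R
def cap(n):
    o=get_obs(); c=vision.capture(n)
    if n=='wrist':
        T=np.eye(4); T[:3,:3]=R.from_euler('xyz',o['tcp_rot']).as_matrix(); T[:3,3]=o['tool_pos']
        c['pose']=T@np.array(c['T_tool_cam'])
    h,w=c['pixels'].shape[:2]; f=h/2/np.tan(np.radians(c['vfov'])/2)
    c['K']=np.array([[f,0,c['cx']],[0,f,c['cy']],[0,0,1]]); c['dist']=np.array(c['dist'],float); c['pose']=np.array(c['pose'])
    c['bgr']=np.ascontiguousarray(c['pixels'][:,:,::-1]); return c
def toplane(c,px,z):
    u=cv2.undistortPoints(np.array(px,float).reshape(-1,1,2),c['K'],c['dist'])[:,0]
    d=np.c_[u[:,0],-u[:,1],-np.ones(len(u))]@c['pose'][:3,:3].T; t=c['pose'][:3,3]
    return t+d*((z-t[2])/d[:,2])[:,None]
def proj(c,P):
    q=(np.array(P,float).reshape(-1,3)-c['pose'][:3,3])@c['pose'][:3,:3]
    q=q*[1,-1,-1]
    return cv2.projectPoints(q,np.zeros(3),np.zeros(3),c['K'],c['dist'])[0][:,0]
def blobs(c,lo,hi,amin):
    m=cv2.inRange(cv2.cvtColor(c['bgr'],cv2.COLOR_BGR2HSV),lo,hi)
    n,l,s,ce=cv2.connectedComponentsWithStats(m)
    return [(s[i,4],ce[i],l==i) for i in range(1,n) if s[i,4]>=amin]
E
python3 - <<'E'
from h import *
c=cap('top')
for a,ce,m in blobs(c,(4,130,90),(16,255,255),8): print(a,ce.round(1),toplane(c,ce,95).round(1), toplane(c,ce,5).round(1))
for nm,px,z in [('pad',[(377,203),(431,195),(441,245),(388,258)],10),('heat',[(262,248),(366,254)],75),('lid',[(324,189)],59),('bot',[(404,182)],0),('mouse',[(207,220)],30)]: print(nm,toplane(c,px,z).round(0).tolist())
cv2.imwrite('pics/topc.png',cv2.resize(c['bgr'][165:270,190:450],None,fx=3,fy=3,interpolation=cv2.INTER_CUBIC))
c=cap('wrist');print(np.round(c['T_tool_cam'],3),c['vfov'],c['cx'],c['cy'],c['dist'])
E
```

```text
299 [440.6 156.2] [[ 639.  -336.7   95. ]] [[ 659.2 -367.     5. ]]
19 [424.8 197.8] [[ 535.7 -292.    95. ]] [[ 545.3 -317.7    5. ]]
13 [397.4 203. ] [[ 524.2 -223.9   95. ]] [[ 532.6 -242.6    5. ]]
12 [429.1 206.2] [[ 514.9 -301.6   95. ]] [[ 522.3 -328.3    5. ]]
10 [380.1 210. ] [[ 507.8 -181.1   95. ]] [[ 514.5 -195.4    5. ]]
9 [407.8 207.1] [[ 513.7 -249.    95. ]] [[ 521.  -270.3    5. ]]
56 [279.1 225.6] [[473.9  64.3  95. ]] [[477.2  75.1   5. ]]
11 [433.5 222.8] [[ 474.2 -310.6   95. ]] [[ 477.6 -338.2    5. ]]
56 [349.1 230.1] [[ 460.6 -104.5   95. ]] [[ 462.5 -111.     5. ]]
10 [383.8 226.7] [[ 467.1 -188.8   95. ]] [[ 469.7 -203.9    5. ]]
9 [425.7 233. ] [[ 450.  -290.3   95. ]] [[ 450.8 -315.9    5. ]]
40 [435.1 243.8] [[ 423.4 -312.4   95. ]] [[ 421.5 -340.1    5. ]]
19 [386.9 241.8] [[ 430.7 -195.1   95. ]] [[ 429.5 -210.9    5. ]]
9 [400.1 245.2] [[ 421.8 -226.9   95. ]] [[ 419.8 -245.9    5. ]]
12 [421.2 249.8] [[ 409.7 -277.9   95. ]] [[ 406.4 -302.1    5. ]]
30 [400.9 254.1] [[ 400.6 -228.    95. ]] [[ 396.4 -247.1    5. ]]
pad [[533.0, -187.0, 10.0], [552.0, -333.0, 10.0], [418.0, -354.0, 10.0], [387.0, -212.0, 10.0]]
heat [[420.0, 109.0, 75.0], [402.0, -146.0, 75.0]]
lid [[566.0, -46.0, 59.0]]
bot [[590.0, -264.0, 0.0]]
mouse [[494.0, 262.0, 30.0]]
[[ 0.00000e+00  9.66000e-01  2.57000e-01  6.99470e+01]
 [ 1.00000e+00 -0.00000e+00  1.00000e-03 -3.90000e-02]
 [ 1.00000e-03  2.57000e-01 -9.66000e-01 -1.87394e+02]
 [ 0.00000e+00  0.00000e+00  0.00000e+00  1.00000e+00]] 60.46033312032214 319.9916955244076 196.87266466245867 [-0.0414361  0.         0.         0.         0.       ]
```

View pics/topc.png

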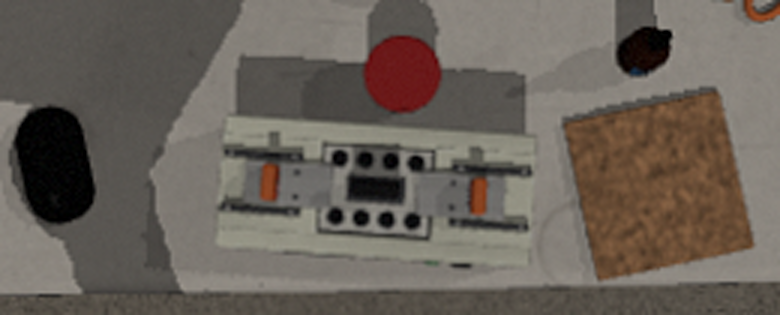

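The heater yaw is about -4.5° with its centre near (467,-20). The pad is near (470,-270) with a yaw of about 10°. I'm moving the wrist camera over the heater.

```bash
python3 -m pendant '{"dp":[[-0.048,-0.039,0],[-0.096,-0.078,0],[-0.144,-0.117,0],[-0.192,-0.156,0],[-0.240,-0.195,0],[-0.288,-0.234,0],[-0.336,-0.273,0],[-0.384,-0.312,0]],"rotation":[[0,0,0.155],[0,0,0.31],[0,0,0.465],[0,0,0.62],[0,0,0.775],[0,0,0.93],[0,0,1.085],[0,0,1.25]]}'
```

```text
time: 1.2
tool_pos: [437.0, 47.0, 198.9]
tcp_rot: [3.141, -0.0, 1.491]
contact_force: [0.8, 1.4, 0.8]
grip_width: 92.0
finger_force: 0.0
```

```bash
python3 -m pendant '{"dp":[[-0.027,0.017,0],[-0.054,0.034,0],[-0.054,0.034,0],[-0.054,0.034,0]],"rotation":[[0,0,0],[0,0,0],[0,0,0],[0,0,0]]}'
python3 - <<'E'
from h import *
c=cap('wrist'); cv2.imwrite('pics/w1.png',c['bgr'])
np.savez('w1.npz',**{k:c[k] for k in('bgr','K','dist','pose')})
for a,ce,m in blobs(c,(4,130,90),(16,255,255),150): print(a,ce.round(1),toplane(c,ce,95).round(1))
print(get_obs()['tool_pos'])
E
```

```text
time: 1.7
tool_pos: [465.8, -6.9, 198.6]
tcp_rot: [-3.141, -0.001, 1.497]
contact_force: [-0.7, -0.3, -0.3]
grip_width: 91.9
finger_force: 0.0
552 [325.5 104. ] [[474.4  63.2  95. ]]
252 [322.7 297.4] [[ 459.3 -114.5   95. ]]
[465.72922737  -6.65862471 198.71045654]
```

View pics/w1.png

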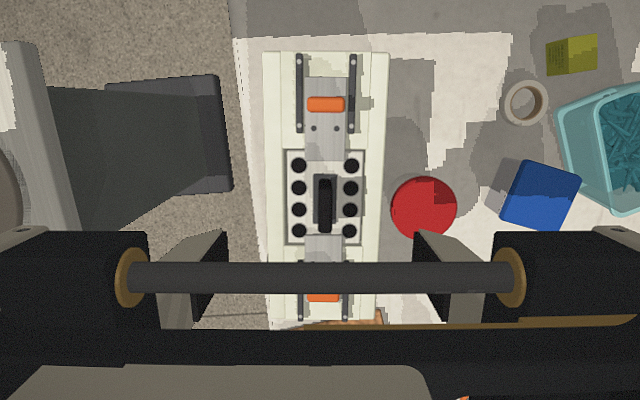

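The view shows the left tab at (325,104), the blade at (325,205) and the well outline around (285–365, 150–244). The gripper hides the right tab. I'll enlarge this for precise corner positions.

Run:
```python
import cv2
a=cv2.imread('pics/w1.png')[45:250,255:400]
a=cv2.convertScaleAbs(a,alpha=1.2,beta=15)
l=cv2.resize(a[:105],None,fx=5,fy=5,interpolation=cv2.INTER_CUBIC); 
r=cv2.resize(a[95:205,20:125],None,fx=5,fy=5,interpolation=cv2.INTER_CUBIC)
cv2.imwrite('pics/w1b.png',r)
```

```text
(no output)
```

View pics/w1b.png

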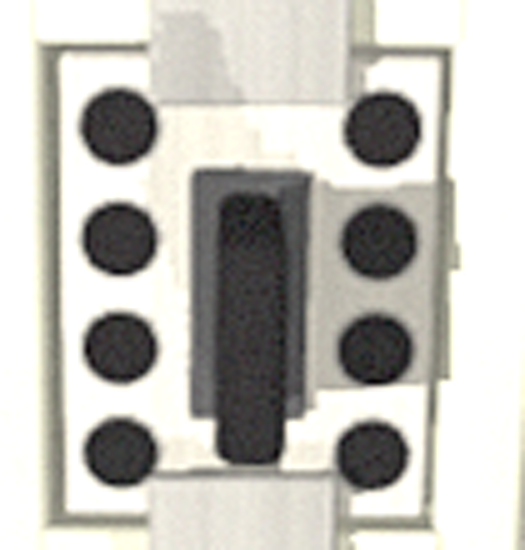

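Run:
```python
from h import *
c=dict(np.load('w1.npz'))
f=lambda p:(np.array(p,float)+.5)/5-.5+[275,140]
L=toplane(c,f([(120,126),(120,238),(120,347),(120,453)]),75);Rr=toplane(c,f([(383,127),(379,241),(376,348),(372,455)]),75)
print(L.round(1),Rr.round(1)); C=(L.mean(0)+Rr.mean(0))/2; print('block c',C)
d=Rr.mean(0)-L.mean(0); e=L[0]+Rr[0]-L[3]-Rr[3]; print('yaw',np.degrees(np.arctan2(d[1],d[0])),np.degrees(np.arctan2(-e[0],e[1])))
W=toplane(c,f([(45,45),(452,47),(50,522),(432,524)]),75);print('well',W.round(1),W.mean(0))
b=toplane(c,f([(220,195),(285,195),(217,463),(281,463)]),115); print('blade top',b.round(1),b.mean(0))
print('pose',c['pose'].round(3))
# left tab top
m=cv2.inRange(cv2.cvtColor(c['bgr'],cv2.COLOR_BGR2HSV),(4,130,90),(16,255,255));ys,xs=np.where(m[:130]);print('lefttab',xs.min(),xs.max(),ys.min(),ys.max())
for y in range(ys.min(),ys.max()+1): print(y,c['bgr'][y,325],end=' ')
c=cap('top')
P=toplane(c,(np.array([(564,120),(715,90),(752,245),(598,280)])+.5)/3-.5+[190,165],10); print('pad',P.round(1),P.mean(0))
print(cv2.minAreaRect(P[:,:2].astype(np.float32)))
```

```text
[[446.3  11.3  75. ]
 [444.4  -9.7  75. ]
 [442.5 -30.8  75. ]
 [440.6 -52.1  75. ]] [[494.3   7.5  75. ]
 [492.5 -13.9  75. ]
 [490.8 -34.6  75. ]
 [489.  -56.1  75. ]]
block c [467.54607012 -22.30842642  75.        ]
yaw -4.632709532207764 -4.991830592134118
well [[434.1  27.   75. ]
 [507.5  21.2  75. ]
 [425.6 -65.4  75. ]
 [499.9 -71.3  75. ]] [466.79296161 -22.08672935  75.        ]
blade top [[464.4   5.4 115. ]
 [474.9   4.6 115. ]
 [460.5 -40.4 115. ]
 [471.2 -41.2 115. ]] [467.75782792 -17.88059446 115.        ]
pose [[ 9.97000e-01  7.10000e-02  2.10000e-02  4.70197e+02]
 [-7.40000e-02  9.64000e-01  2.57000e-01  6.21190e+01]
 [-2.00000e-03 -2.57000e-01  9.66000e-01  3.86034e+02]
 [ 0.00000e+00  0.00000e+00  0.00000e+00  1.00000e+00]]
lefttab 307 344 97 111
97 [ 26  70 146] 98 [ 48  95 189] 99 [ 56 108 209] 100 [ 63 118 221] 101 [ 64 119 222] 102 [ 59 116 220] 103 [ 61 117 220] 104 [ 65 118 221] 105 [ 62 118 221] 106 [ 53 111 218] 107 [ 60 116 220] 108 [ 64 120 221] 109 [ 55 108 214] 110 [ 49 103 203] 111 [ 41  89 187] pad [[ 528.5 -188.5   10. ]
 [ 553.2 -325.4   10. ]
 [ 414.6 -352.4   10. ]
 [ 387.  -214.2   10. ]] [ 470.83796616 -270.13740761   10.        ]
((470.33551025390625, -270.7066955566406), (143.86924743652344, 140.9032440185547), 10.283052444458008)
```

```bash
python3 -m pendant '{"dp":[[0.035,0.002,0.01],[0.0705,0.0036,0.03],[0.0705,0.0036,0.06],[0.0705,0.0036,0.06],[0.0705,0.0036,0.06]],"rotation":[[0,0,0.011],[0,0,0.011],[0,0,0.011],[0,0,0.011],[0,0,0.011]]}' 0.06
python3 - <<'E'
from h import *
o=get_obs();print(o['tool_pos'],o['tcp_rot'])
c=cap('wrist'); cv2.imwrite('pics/w2.png',c['bgr'])
E
```

```text
time: 2.42
tool_pos: [475.5, 62.8, 139.9]
tcp_rot: [3.14, -0.0, 1.486]
contact_force: [0.1, -0.4, -0.0]
grip_width: 59.9
finger_force: 0.0
[475.49904444  62.8140077  139.86133334] [ 3.14026490e+00 -1.23190809e-04  1.48619360e+00]
```

View pics/w2.png

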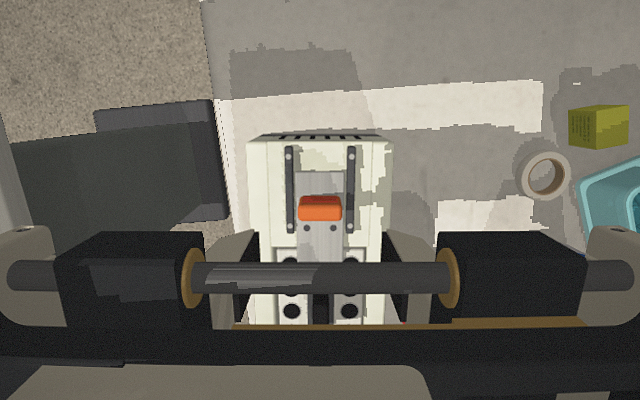

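The tab is at (320,208), centred on the tool's column. I'm descending and gripping it.

```bash
python3 -m pendant '{"dp":[[0,0,0.02],[0,0,0.04],[0,0,0.052],[0,0,0.052]],"rotation":[[0,0,0],[0,0,0],[0,0,0],[0,0,0]]}' && python3 -m pendant '{"dp":[[0,0,0],[0,0,0],[0,0,0],[0,0,0],[0,0,0]],"rotation":[[0,0,0],[0,0,0],[0,0,0],[0,0,0],[0,0,0]]}' 0.015
```

```text
time: 2.98
tool_pos: [475.1, 62.5, 86.9]
tcp_rot: [-3.141, -0.0, 1.485]
contact_force: [0.6, 0.1, -0.1]
grip_width: 59.7
finger_force: 0.0
time: 3.6
tool_pos: [475.1, 62.7, 86.9]
tcp_rot: [3.142, -0.0, 1.486]
contact_force: [-0.4, -0.5, 0.0]
grip_width: 16.9
finger_force: 0.0
```

The fingers closed past 30 mm without any force, so they missed the tab. I'll look at why.

Run:
```python
from h import *
c=cap('wrist'); 
s=cap('scene'); t=cap('top')
rs=lambda a,f:cv2.resize(a,None,fx=f,fy=f,interpolation=cv2.INTER_CUBIC)
a=c['bgr'][120:340,210:430]; b=s['bgr'][140:250,210:320]
cv2.imwrite('pics/m3.png',np.hstack([rs(a,1.8),rs(b,3.6)]))
print(blobs(t,(4,130,90),(16,255,255),20).__len__())
for a,ce,m in blobs(c,(4,130,90),(16,255,255),60): print(a,ce.round(1),toplane(c,ce,95).round(1),toplane(c,ce,109).round(1))
```

```text
3
356 [320.3 223.5] [[474.8  68.9  95. ]] [[475.2  73.8 109. ]]
862 [320.  240.2] [[473.8  59.   95. ]] [[474.3  64.7 109. ]]
```

View pics/m3.png

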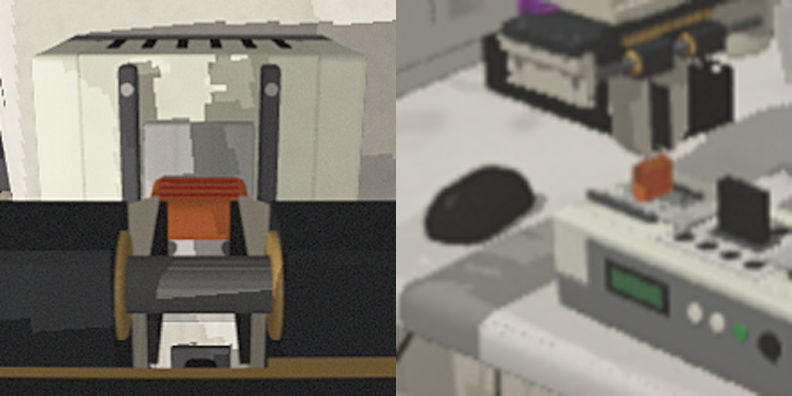

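Run:
```python
from h import *
o=get_obs();print(o['grip_width'],o['finger_force'],o['tool_pos'],o['joint_positions'])
s=cap('scene');w=cap('wrist')
print('scene proj tcp',proj(s,[o['tool_pos']]),'tab top',proj(s,[[475,63,109]]),'tab bot',proj(s,[[475,63,81]]),'blade top',proj(s,[[467.4,-22.2,115]]))
print('wrist proj tcp',proj(w,[o['tool_pos'],[475,63,109],[460,64,109],[490,62,109]]))
rs=lambda a,f:cv2.resize(a,None,fx=f,fy=f,interpolation=cv2.INTER_CUBIC)
cv2.imwrite('pics/m4.png',np.hstack([rs(w['bgr'][190:290,270:370],4),rs(s['bgr'][165:225,255:315],6.6667)]))
```

```text
15.45303790283071 0.0 [475.0551164   62.62312032  86.79490841] [-2.91093354e-02  3.87806584e-01  1.80415293e+00  8.23701537e-05
  9.49697133e-01  5.58254560e-02]
scene proj tcp [[280.6700328  192.33525424]] tab top [[280.19425504 183.99054303]] tab bot [[280.63022909 194.45598425]] blade top [[305.38868214 190.88697605]]
wrist proj tcp [[321.70203062 228.95891739]
 [321.7103359  243.22251495]
 [292.67007401 243.69828152]
 [350.77516851 242.71870763]]
```

View pics/m4.png

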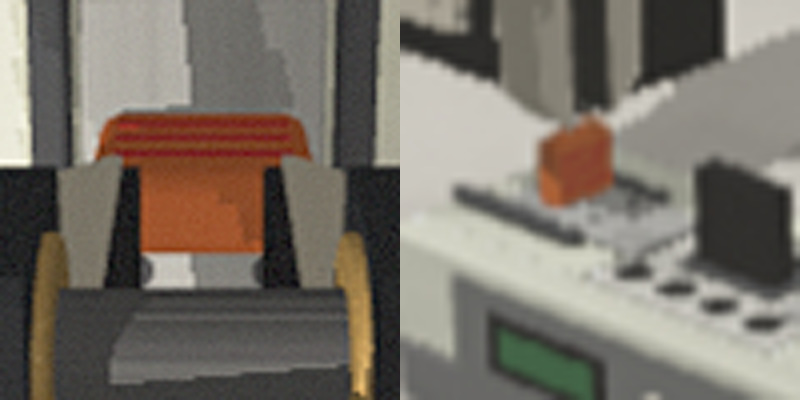

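The wrist and scene views agree that the fingertips sit about 27 mm above the reported TCP. In the scene the tip shows at row 182 instead of the predicted 192, and the finger gap scale in the wrist view matches that. So I'll treat the true fingertip as TCP z + 27, reopen, descend 26 mm and grip again.

```bash
python3 -m pendant '{"dp":[[0,0,0],[0,0,0],[0,0,0],[0,0,0],[0,0,0]],"rotation":[[0,0,0],[0,0,0],[0,0,0],[0,0,0],[0,0,0]]}' 0.06 && python3 -m pendant '{"dp":[[0,0,0.008],[0,0,0.016],[0,0,0.021],[0,0,0.026],[0,0,0.026]],"rotation":[[0,0,0],[0,0,0],[0,0,0],[0,0,0],[0,0,0]]}' && python3 -m pendant '{"dp":[[0,0,0],[0,0,0],[0,0,0],[0,0,0],[0,0,0]],"rotation":[[0,0,0],[0,0,0],[0,0,0],[0,0,0],[0,0,0]]}' 0.015
```

```text
time: 4.47
tool_pos: [475.1, 62.6, 86.8]
tcp_rot: [-3.142, -0.0, 1.486]
contact_force: [-0.5, 0.6, -0.5]
grip_width: 58.5
finger_force: 0.0
time: 5.1
tool_pos: [474.8, 62.6, 60.4]
tcp_rot: [-3.141, -0.0, 1.486]
contact_force: [-0.1, 0.3, -0.2]
grip_width: 60.5
finger_force: 0.0
time: 5.72
tool_pos: [475.3, 62.7, 61.0]
tcp_rot: [3.141, -0.0, 1.486]
contact_force: [0.5, 0.3, 0.5]
grip_width: 29.3
finger_force: 30.0
```

Gripped at 29–30 mm. Now I'll slide it outward along tool +x.

```bash
python3 -m pendant '{"dp":[[0.004,0,0],[0.008,0,0],[0.012,0,0],[0.016,0,0],[0.019,0,0],[0.019,0,0]],"rotation":[[0,0,0],[0,0,0],[0,0,0],[0,0,0],[0,0,0],[0,0,0]]}' && python3 -m pendant '{"dp":[[0.001,0,0],[0.002,0,0],[0.002,0,0]],"rotation":[[0,0,0],[0,0,0],[0,0,0]]}'
```

```text
time: 6.48
tool_pos: [476.9, 82.1, 60.9]
tcp_rot: [3.141, -0.001, 1.486]
contact_force: [0.3, 0.7, 2.3]
grip_width: 29.8
finger_force: 30.0
time: 6.85
tool_pos: [477.0, 83.0, 60.9]
tcp_rot: [3.141, 0.001, 1.486]
contact_force: [1.1, -4.2, 2.4]
grip_width: 29.5
finger_force: 30.0
```

```bash
python3 -m pendant '{"dp":[[0.001,0,0],[0.002,0,0],[0.002,0,0]],"rotation":[[0,0,0],[0,0,0],[0,0,0]]}'
```

```text
time: 7.22
tool_pos: [477.0, 83.1, 60.8]
tcp_rot: [-3.141, 0.004, 1.486]
contact_force: [-0.5, -14.2, 3.2]
grip_width: 29.8
finger_force: 30.0
```

The left retainer is at its stop: there was no further travel and the force reached 14 N. I'll release, lift and move over to the right tab.

```bash
python3 -m pendant '{"dp":[[0,0,0],[0,0,0],[0,0,0],[0,0,0]],"rotation":[[0,0,0],[0,0,0],[0,0,0],[0,0,0]]}' 0.06 && python3 -m pendant '{"dp":[[0,0,-0.035],[0,0,-0.07],[-0.05,0,-0.07],[-0.1,0,-0.07],[-0.15,-0.0005,-0.07],[-0.1905,-0.0005,-0.07],[-0.1905,-0.0005,-0.07],[-0.1905,-0.0005,-0.07]],"rotation":[[0,0,0],[0,0,0],[0,0,0],[0,0,0],[0,0,0],[0,0,0],[0,0,0],[0,0,0]]}'
python3 - <<'E'
from h import *
c=cap('wrist')
for a,ce,m in blobs(c,(4,130,90),(16,255,255),60): print(a,ce.round(1),toplane(c,ce,95).round(1),toplane(c,ce,109).round(1))
t=cap('top')
for a,ce,m in blobs(t,(4,130,90),(16,255,255),20): print(a,ce.round(1),toplane(t,ce,105).round(1))
E
```

```text
time: 7.72
tool_pos: [476.9, 85.8, 60.7]
tcp_rot: [-3.141, -0.0, 1.486]
contact_force: [-0.6, 0.5, -0.1]
grip_width: 59.2
finger_force: 0.0
time: 8.72
tool_pos: [460.2, -103.6, 130.7]
tcp_rot: [-3.141, -0.001, 1.485]
contact_force: [-0.2, 0.2, 0.1]
grip_width: 59.6
finger_force: 0.0
1078 [321.4 214.2] [[ 459.9 -106.1   95. ]] [[ 460.3 -101.6  109. ]]
302 [440.5 156.3] [[ 636.8 -333.3  105. ]]
49 [270.4 224.8] [[476.   84.1 105. ]]
```

Aligned. Descending 70 mm and gripping the right tab.

```bash
python3 -m pendant '{"dp":[[0,0,0.03],[0,0,0.055],[0,0,0.065],[0,0,0.07],[0,0,0.07]],"rotation":[[0,0,0],[0,0,0],[0,0,0],[0,0,0],[0,0,0]]}' && python3 -m pendant '{"dp":[[0,0,0],[0,0,0],[0,0,0],[0,0,0],[0,0,0]],"rotation":[[0,0,0],[0,0,0],[0,0,0],[0,0,0],[0,0,0]]}' 0.015
```

```text
time: 9.45
tool_pos: [460.7, -104.1, 61.2]
tcp_rot: [3.141, 0.0, 1.486]
contact_force: [0.2, 0.1, 0.2]
grip_width: 60.1
finger_force: 0.0
time: 10.07
tool_pos: [461.1, -104.4, 61.0]
tcp_rot: [3.14, 0.0, 1.486]
contact_force: [2.9, -0.6, 0.2]
grip_width: 29.8
finger_force: 30.0
```

```bash
python3 -m pendant '{"dp":[[-0.004,0,0],[-0.008,0,0],[-0.012,0,0],[-0.016,0,0],[-0.020,0,0],[-0.020,0,0]],"rotation":[[0,0,0],[0,0,0],[0,0,0],[0,0,0],[0,0,0],[0,0,0]]}'
```

```text
time: 10.82
tool_pos: [459.3, -125.1, 61.0]
tcp_rot: [3.14, 0.001, 1.485]
contact_force: [4.8, -2.9, -0.1]
grip_width: 29.6
finger_force: 30.0
```

```bash
python3 -m pendant '{"dp":[[-0.002,0,0],[-0.004,0,0],[-0.005,0,0],[-0.005,0,0]],"rotation":[[0,0,0],[0,0,0],[0,0,0],[0,0,0]]}'
```

```text
time: 11.32
tool_pos: [459.0, -127.6, 61.0]
tcp_rot: [3.14, -0.003, 1.485]
contact_force: [7.7, 9.5, 0.7]
grip_width: 29.6
finger_force: 30.0
```

The right retainer is at its stop too. I'll release, rise, move over the blade and take a wrist check.

```bash
python3 -m pendant '{"dp":[[0,0,0],[0,0,0],[0,0,0],[0,0,0]],"rotation":[[0,0,0],[0,0,0],[0,0,0],[0,0,0]]}' 0.06 && python3 -m pendant '{"dp":[[0,0,-0.035],[0,0,-0.07],[0.04,0,-0.07],[0.08,0,-0.07],[0.107,0.0005,-0.07],[0.107,0.0005,-0.07],[0.107,0.0005,-0.07]],"rotation":[[0,0,0],[0,0,0],[0,0,0],[0,0,0],[0,0,0],[0,0,0],[0,0,0]]}'
python3 - <<'E'
from h import *
c=cap('wrist'); t=cap('top')
rs=lambda a,f:cv2.resize(a,None,fx=f,fy=f,interpolation=cv2.INTER_CUBIC)
cv2.imwrite('pics/m5.png',np.hstack([rs(c['bgr'][100:340,200:440],1.6667),rs(t['bgr'][180:280,250:350],4)]))
for a,ce,m in blobs(t,(4,130,90),(16,255,255),20): print(a,ce.round(1),toplane(t,ce,105).round(1))
E
```

```text
time: 11.82
tool_pos: [457.9, -129.2, 60.7]
tcp_rot: [-3.141, -0.0, 1.486]
contact_force: [0.5, 0.8, -0.2]
grip_width: 59.6
finger_force: 0.0
time: 12.7
tool_pos: [467.8, -23.2, 130.8]
tcp_rot: [-3.142, 0.0, 1.486]
contact_force: [-0.6, -0.6, -0.0]
grip_width: 60.2
finger_force: 0.0
298 [440.6 156.2] [[ 637.  -333.5  105. ]]
26 [386.3 225.4] [[ 469.8 -193.2  105. ]]
38 [435.  244.8] [[ 421.2 -308.9  105. ]]
```

View pics/m5.png

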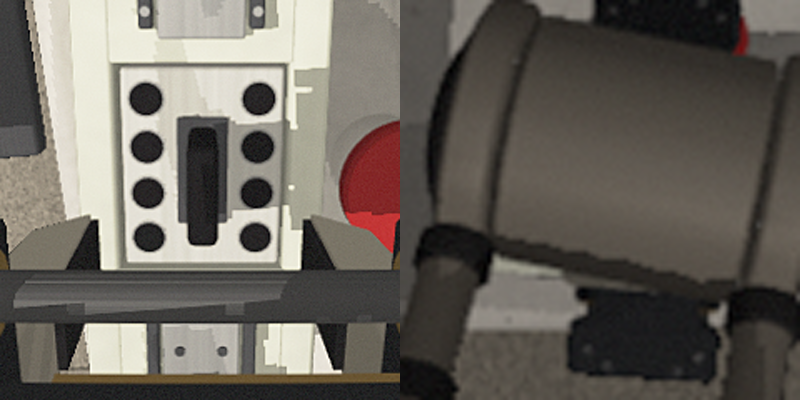

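Both retainers are clear of the block, and the blade is centred at column ~321. Descending to grip the blade.

```bash
python3 -m pendant '{"dp":[[0.001,0,0.03],[0.001,0,0.055],[0.001,0,0.066],[0.001,0,0.071],[0.001,0,0.071]],"rotation":[[0,0,0],[0,0,0],[0,0,0],[0,0,0],[0,0,0]]}' && python3 -m pendant '{"dp":[[0,0,0],[0,0,0],[0,0,0],[0,0,0],[0,0,0],[0,0,0],[0,0,0]],"rotation":[[0,0,0],[0,0,0],[0,0,0],[0,0,0],[0,0,0],[0,0,0],[0,0,0]]}' 0
```

```text
time: 13.42
tool_pos: [468.2, -21.9, 60.1]
tcp_rot: [3.141, -0.0, 1.485]
contact_force: [-0.2, 0.6, 0.9]
grip_width: 59.9
finger_force: 0.0
time: 14.3
tool_pos: [468.1, -21.6, 59.8]
tcp_rot: [3.141, -0.0, 1.486]
contact_force: [1.2, 0.2, -1.5]
grip_width: 11.9
finger_force: 30.0
```

```bash
python3 -m pendant '{"dp":[[0,0,-0.004],[0,0,-0.010],[0,0,-0.017],[0,0,-0.025],[0,0,-0.033],[0,0,-0.041],[0,0,-0.05],[0,0,-0.05]],"rotation":[[0,0,0],[0,0,0],[0,0,0],[0,0,0],[0,0,0],[0,0,0],[0,0,0],[0,0,0]]}'&& python3 -m pendant '{"dp":[[0,0,-0.02],[0,0,-0.04],[0,0,-0.06],[0,0,-0.06]],"rotation":[[0,0,0],[0,0,0],[0,0,0],[0,0,0]]}'
python3 - <<'E'
from h import *
# pad from top view: segment by hue, plus bottle & body check in scene
t=cap('top')
hsv=cv2.cvtColor(t['bgr'],cv2.COLOR_BGR2HSV)
m=cv2.inRange(hsv,(5,60,60),(20,200,230)); m[:, :368]=0; m[:,450:]=0; m[:185]=0; m[268:]=0
m=cv2.morphologyEx(m,cv2.MORPH_CLOSE,np.ones((5,5),np.uint8)); 
n,l,s,ce=cv2.connectedComponentsWithStats(m); i=1+s[1:,4].argmax(); cs,_=cv2.findContours((l==i).astype(np.uint8),0,1)
P=toplane(t,cs[0][:,0],10)[:,:2].astype(np.float32); print(s[i],cv2.minAreaRect(P))
# scene camera too
c=cap('scene'); hsv=cv2.cvtColor(c['bgr'],cv2.COLOR_BGR2HSV)
m=cv2.inRange(hsv,(5,60,60),(20,200,230)); m[:235]=0; m[295:]=0; m[:,:350]=0; m[:,445:]=0
n,l,s,ce=cv2.connectedComponentsWithStats(cv2.morphologyEx(m,cv2.MORPH_CLOSE,np.ones((5,5),np.uint8))); i=1+s[1:,4].argmax(); cs,_=cv2.findContours((l==i).astype(np.uint8),0,1)
P=toplane(c,cs[0][:,0],10)[:,:2].astype(np.float32); print(s[i],cv2.minAreaRect(P))
E
```

```text
time: 15.3
tool_pos: [468.5, -21.7, 110.6]
tcp_rot: [3.14, 0.0, 1.486]
contact_force: [-0.2, -0.1, -4.5]
grip_width: 12.1
finger_force: 30.0
time: 15.8
tool_pos: [468.7, -21.7, 170.7]
tcp_rot: [3.139, 0.0, 1.486]
contact_force: [-0.2, 0.7, -5.1]
grip_width: 12.1
finger_force: 30.0
[ 378  195   63   64 2885] ((469.6653137207031, -270.72418212890625), (143.46383666992188, 143.7774200439453), 10.609525680541992)
[ 356  242   83   48 2479] ((478.33099365234375, -272.7705078125), (175.48495483398438, 143.08822631835938), 10.721224784851074)
```

```bash
python3 -m pendant '{"dp":[[-0.03,0.003,0],[-0.08,0.007,0],[-0.13,0.012,0],[-0.18,0.016,0],[-0.23,0.021,0],[-0.28,0.025,0],[-0.315,0.028,0],[-0.332,0.0296,0]],"rotation":[[0,0,-0.03],[0,0,-0.07],[0,0,-0.11],[0,0,-0.15],[0,0,-0.19],[0,0,-0.23],[0,0,-0.26],[0,0,-0.268]]}'&& python3 -m pendant '{"dp":[[0,0,0],[0,0,0],[0,0,0]],"rotation":[[0,0,0],[0,0,0],[0,0,0]]}'
python3 - <<'E'
from h import *
c=cap('wrist'); cv2.imwrite('pics/w6.png',c['bgr']); np.savez('w6.npz',**{k:c[k] for k in('bgr','K','dist','pose')})
hsv=cv2.cvtColor(c['bgr'],cv2.COLOR_BGR2HSV)
m=cv2.inRange(hsv,(5,60,40),(20,220,240)); m[232:]=0
n,l,s,ce=cv2.connectedComponentsWithStats(cv2.morphologyEx(m,cv2.MORPH_CLOSE,np.ones((5,5),np.uint8))); i=1+s[1:,4].argmax(); cs,_=cv2.findContours((l==i).astype(np.uint8),0,1)
print(s[i]); C=cs[0]; a=cv2.approxPolyDP(C,4,True)[:,0]; print(a.tolist()); print(toplane(c,a,10).round(1).tolist())
P=toplane(c,C[:,0],10)[:,:2].astype(np.float32); print(cv2.minAreaRect(P))
E
```

```text
time: 16.9
tool_pos: [468.4, -356.2, 167.9]
tcp_rot: [-3.14, -0.002, 1.752]
contact_force: [0.2, 0.6, -6.0]
grip_width: 11.6
finger_force: 30.0
time: 17.27
tool_pos: [469.5, -353.6, 169.9]
tcp_rot: [3.141, -0.0, 1.755]
contact_force: [0.6, -0.1, -5.5]
grip_width: 11.5
finger_force: 30.0
[  260    15   154   153 19710]
[[412, 17], [260, 17], [265, 146], [373, 145], [389, 158], [389, 167], [404, 166]]
[[525.1, -190.4, 10.0], [386.2, -216.6, 10.0], [408.4, -334.4, 10.0], [515.3, -313.4, 10.0], [534.3, -323.3, 10.0], [536.4, -332.3, 10.0], [551.4, -328.4, 10.0]]
((468.8161315917969, -272.2298583984375), (143.44760131835938, 142.9062957763672), 10.552810668945312)
```

Run:
```python
from h import *
t=cap('top')
for z,p in((0,(400.5,185.5)),(118,(411,177.5)),(60,(405,181.5))): print(z,toplane(t,[p],z).round(0))
# dark blob
for a,ce,m in blobs(t,(0,0,0),(180,255,60),30):
    if 385<ce[0]<425 and 165<ce[1]<195:
        ys,xs=np.where(m); print(a,ce,xs.min(),xs.max(),ys.min(),ys.max())
        for P in [(585,-265),(590,-265),(595,-265),(600,-265)]: print(P,proj(t,[[*P,0],[*P,118]]).round(1).tolist())
s=cap('scene')
m=cv2.inRange(cv2.cvtColor(s['bgr'],cv2.COLOR_BGR2HSV),(0,0,0),(180,255,70))[195:250,400:435]; ys,xs=np.where(m)
k=ys>=np.percentile(ys,55); print('scene bottle',xs[k].min()+400,xs[k].max()+400,ys.min()+195,ys.max()+195)
for P in [(585,-265),(592,-260),(600,-260)]: print(P,proj(s,[[*P,0],[*P,118]]).round(1).tolist())
```

```text
0 [[ 581. -254.    0.]]
118 [[ 583. -254.  118.]]
60 [[ 582. -253.   60.]]
217 [404.19354839 181.19354839] 396 413 174 189
(585, -265) [[404.4, 183.8], [415.4, 176.5]]
(590, -265) [[404.4, 182.0], [415.3, 174.5]]
(595, -265) [[404.3, 180.2], [415.2, 172.4]]
(600, -265) [[404.2, 178.4], [415.1, 170.4]]
scene bottle 410 424 195 245
(585, -265) [[418.3, 244.2], [422.5, 198.4]]
(592, -260) [[417.7, 242.4], [421.9, 196.9]]
(600, -260) [[419.3, 241.1], [423.4, 195.7]]
```

The wrist view gives the pad centre as about (469.4,-272) with a yaw of 10.6°, and its rectangle fits at 143 mm. The bottle stands near (582,-255). The finger length in the scene view puts the gripper body about 133 mm high at release, so it clears the bottle's 118 mm. Moving over the pad now.

```bash
python3 -m pendant '{"dp":[[0.02,0.004,0],[0.045,0.008,0],[0.07,0.013,0],[0.0802,0.0148,0],[0.0802,0.0148,0],[0.0802,0.0148,0.03],[0.0802,0.0148,0.06],[0.0802,0.0148,0.06]],"rotation":[[0,0,-0.001],[0,0,-0.001],[0,0,-0.001],[0,0,-0.001],[0,0,-0.001],[0,0,-0.001],[0,0,-0.001],[0,0,-0.001]]}'&& python3 -m pendant '{"dp":[[0,0,0],[0,0,0],[0,0,0]],"rotation":[[0,0,0],[0,0,0],[0,0,0]]}'; python3 -c "
from h import *
for i in range(3): o=get_obs();print(o['tool_pos'],o['tcp_rot'],o['contact_force'])"
```

```text
time: 18.42
tool_pos: [467.8, -273.0, 107.8]
tcp_rot: [-3.138, -0.004, 1.754]
contact_force: [-0.5, -0.5, -5.8]
grip_width: 11.7
finger_force: 30.0
time: 18.8
tool_pos: [469.6, -273.7, 110.8]
tcp_rot: [3.14, 0.001, 1.755]
contact_force: [0.5, 0.2, -3.9]
grip_width: 11.6
finger_force: 30.0
[ 469.63527784 -273.7195082   110.7936753 ] [3.14030860e+00 1.33700461e-03 1.75475484e+00] [ 0.46360888  0.15296817 -3.85107459]
[ 469.63527784 -273.7195082   110.7936753 ] [3.14030860e+00 1.33700461e-03 1.75475484e+00] [ 0.46360888  0.15296817 -3.85107459]
[ 469.63527784 -273.7195082   110.7936753 ] [3.14030860e+00 1.33700461e-03 1.75475484e+00] [ 0.46360888  0.15296817 -3.85107459]
```

```bash
python3 -m pendant '{"dp":[[0.0015,0,0.012],[0.0015,0,0.026],[0.0015,0,0.04],[0.0015,0,0.052],[0.0015,0,0.06],[0.0015,0,0.065],[0.0015,0,0.065],[0.0015,0,0.065]],"rotation":[[0,0,0],[0,0,0],[0,0,0],[0,0,0],[0,0,0],[0,0,0],[0,0,0],[0,0,0]]}'&& python3 -m pendant '{"dp":[[0,0,0.001],[0,0,0.002],[0,0,0.003],[0,0,0.004],[0,0,0.004],[0,0,0.004]],"rotation":[[0,0,0],[0,0,0],[0,0,0],[0,0,0],[0,0,0],[0,0,0]]}'
```

```text
time: 19.8
tool_pos: [469.2, -272.1, 45.2]
tcp_rot: [3.141, 0.001, 1.755]
contact_force: [-0.3, -0.4, -5.5]
grip_width: 11.7
finger_force: 30.0
time: 20.55
tool_pos: [468.9, -271.9, 40.8]
tcp_rot: [3.142, -0.0, 1.755]
contact_force: [0.2, -0.4, -4.8]
grip_width: 11.7
finger_force: 30.0
```

```bash
for i in 1 2; do python3 -m pendant '{"dp":[[0,0,0.0005],[0,0,0.001],[0,0,0.001]],"rotation":[[0,0,0],[0,0,0],[0,0,0]]}' | egrep 'tool_pos|contact'; done
```

```text
tool_pos: [468.9, -271.8, 40.0]
contact_force: [-0.7, 1.5, -1.1]
tool_pos: [469.0, -271.7, 39.9]
contact_force: [-3.9, 4.6, 8.1]
```

The block is seated: the load has gone from -5 N to +8 N. Releasing and lifting straight up.

```bash
python3 -m pendant '{"dp":[[0,0,-0.0005],[0,0,-0.0005],[0,0,-0.0005],[0,0,-0.0005],[0,0,-0.0005]],"rotation":[[0,0,0],[0,0,0],[0,0,0],[0,0,0],[0,0,0]]}' 0.05 && python3 -m pendant '{"dp":[[0,0,-0.01],[0,0,-0.03],[0,0,-0.06],[0,0,-0.1],[-0.04,0,-0.13],[-0.08,0,-0.13],[-0.11,0,-0.13],[-0.11,0,-0.13]],"rotation":[[0,0,0],[0,0,0],[0,0,0],[0,0,0],[0,0,0],[0,0,0],[0,0,0],[0,0,0]]}'&& python3 -m pendant '{"dp":[[0,0,0],[0,0,0]],"rotation":[[0,0,0],[0,0,0]]}'
python3 - <<'E'
from h import *
c=cap('wrist'); np.savez('w7.npz',**{k:c[k] for k in('bgr','K','dist','pose')}); t=cap('top')
rs=lambda a,f:cv2.resize(a,None,fx=f,fy=f,interpolation=cv2.INTER_CUBIC)
cv2.imwrite('pics/m7.png',np.hstack([rs(c['bgr'][0:240,210:450],1.6667),rs(t['bgr'][170:270,200:300],4)]))
g=cv2.cvtColor(c['bgr'],cv2.COLOR_BGR2GRAY)
for a,ce,m in blobs(t,(4,130,90),(16,255,255),20): print(a,ce.round(1),toplane(t,ce,105).round(1))
E
```

```text
time: 21.92
tool_pos: [468.9, -271.9, 39.2]
tcp_rot: [3.142, -0.0, 1.755]
contact_force: [0.7, 0.5, -0.4]
grip_width: 49.4
finger_force: 0.0
time: 22.92
tool_pos: [488.8, -381.8, 169.4]
tcp_rot: [3.141, 0.001, 1.753]
contact_force: [-0.1, 0.2, -0.6]
grip_width: 50.0
finger_force: 0.0
time: 23.18
tool_pos: [489.1, -379.0, 169.6]
tcp_rot: [3.141, -0.0, 1.756]
contact_force: [-0.2, -0.1, 0.3]
grip_width: 50.1
finger_force: 0.0
126 [433.5 153.8] [[ 643.2 -316.2  105. ]]
90 [446.9 158.6] [[ 630.8 -348.9  105. ]]
21 [433.  220.6] [[ 479.3 -306.8  105. ]]
30 [270.4 224.3] [[477.1  83.9 105. ]]
56 [358.9 230.5] [[ 458.8 -127.3  105. ]]
```

View pics/m7.png

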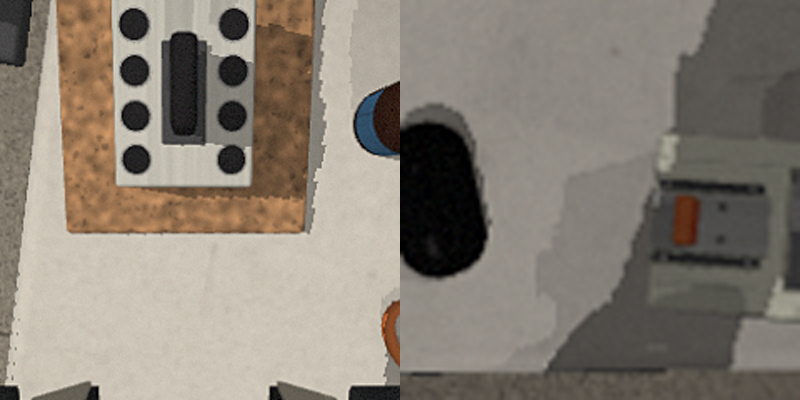

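The block stands square on the pad, and both tabs measure 212 mm apart, so the retainers are fully out. A quick numeric check of the centring follows.

Run:
```python
from h import *
c=dict(np.load('w7.npz'))
f=lambda p:(np.array(p,float)+.5)/1.6667-.5+[210,0]
H=toplane(c,f([(134,24),(135,71),(136,116),(136,159),(234,24),(233,71),(232,116),(231,159)]),55)
print('block',H.mean(0).round(1)); d=H[4:].mean(0)-H[:4].mean(0);e=H[0]+H[4]-H[3]-H[7];print(np.degrees([np.arctan2(d[1],d[0]),np.arctan2(-e[0],e[1])]))
Q=toplane(c,f([(68,232),(303,232)]),10);v=Q[1]-Q[0];a=np.arctan2(v[1],v[0]);print(Q.round(1),np.linalg.norm(v),np.degrees(a))
n=np.array([-np.sin(a),np.cos(a),0]);print('pad c',(Q.mean(0)+72*n).round(1))
```

```text
block [ 468.  -271.4   55. ]
[10.59128081 10.37340319]
[[ 412.7 -355.5   10. ]
 [ 551.9 -329.4   10. ]] 141.60521857262864 10.602458450961885
pad c [ 469.1 -271.7   10. ]
```

The block is centred within about 1 mm and square within about 0.2°. Handing in.

```bash
python3 -c "
from plant import workorder
print(workorder.close_job())"
```

```text
the job is handed in; nothing more can be done
None
```

The job is handed in: both retainers are fully out, and the block stands released on the cork pad, about 1 mm off centre and square to within about 0.2°, with the jar, bottle and mouse left alone.

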